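Nip a steel sleeve in the vee fixture with a tailstock that may be locked

ROBOT

A 7-joint arm with a two-finger parallel gripper is mounted at the origin on a cart in front of the work surface, level with it; the furniture and walls round the work are solid. World frame = base frame: x ahead of the robot, y to its left, z up, the work surface at z = 0. Lengths are in m, angles in rad, forces in N, time in s.
With the tool pointing down it reaches from about 0.4 to 0.85 m from the base axis. Payload 10.4 kg.
Tool frame: the origin (TCP) lies at the very end of the fingers, on their centre line; the grasp point (between the pads) lies 19 mm behind it; z points along the fingers, y is the direction in which the jaws open and shut (so a half turn about z gives the same grasp; the last joint's range is limited). The gripper opens to 87 mm and grips with 3 to 60 N. Pads are 19 mm wide; open, the fingers measure 117 mm over their backs; the gripper's body (75 mm by 190 mm) begins 51 mm behind the grasp point.
Start: joints at [1.231, 0.332, -0.065, 1.46, 0.022, 1.35, -0.088], TCP at [0.195, -0.594, 0.223] pointing down, gripper open.
Joint ranges: [-2.6, 2.6], [-0.5, 2.12], [-1.47, 1.34], [0.16, 2.42], [-1.27, 4.41], [0.06, 2.06], [-2.6, 2.6]. Speed limits (rad/s): [2.22, 2.22, 2.79, 2.79, 3.14, 3.14, 3.14].

INTERFACE

Orientations are given as a unit quaternion [x, y, z, w].
In Python, from bench import read_state, camera, close_job gives the robot as it stands.
- The arm moves only by the shell command python3 -m inch 'ROWS' [OPENING] [FORCE]. ROWS is JSON, a list of rows, each a list of 6 numbers: the shift along the tool's x, y, z as a fraction of full scale, then the turn, a rotation vector about the tool's x, y, z as a fraction of full scale. In form: [[tx, ty, tz, ax, ay, az], ...]. A call has 1 to 5 rows; each row shifts and turns the commanded pose from where the row before left it, along the tool's axes as they then stand; what a row does not reach is not made up. Full scale, the value 1, is 0.04 m for a shift and 120 degrees for a turn. A row lasts 1/8 s, in which the tool goes at most 62.5 mm and 10.7 degrees, less where a joint would pass 70% of its speed; a pose out of reach is approached as far as the arm can. A call with a number of a shift or a turn outside -1 to 1 is refused whole. A call with a gripper value outside its range is refused whole. OPENING is the opening, from -1 (shut) to 1 (fully open), so that 0 is half open, set as the call begins (- or left out, the last holds). The fingers move at their own pace and stop on an object; FORCE is the grip in N (left out, the last holds). Time passes only in rows, so rows that do not move let the fingers close. It gives the time, the measured TCP pose, the force and the opening at its end, in the units of the state.
- read_state(): the state, without advancing time (a new reading comes with each control period).
- camera(name): name is "scene" or "top" or "wrist"; returns a dict with "img" (384x512x3 uint8, red, green, blue), "depth" (384x512 float32, m along the optical axis (not along the pixel's ray), 0 where there is no reading), "fx", "fy", "cx", "cy" (pixels), "position" and "orientation" of the camera in the world; the wrist camera has in their place "tool_from_camera" (4x4, takes a point from camera to tool coordinates, whose origin is the TCP and whose axes are the flange's). Camera axes: x right, y down, z forward; pixel columns grow to the right and rows downward; lengths in m; the calibration is good to about 2 mm. A picture is of the moment at which its call begins: read the wrist's pose just before it.
- close_job(): hands the job in, once; it reports no verdict.
The state is a dict: "time": time; "joint_positions": joint angles; "joint_vel": joint speeds; "joint_torque": joint torques, N m; "ee_pos": TCP position; "eef_rot": TCP orientation; "ft_force": force on the tool from outside, world axes, zero at the start; "torque": the same for the moment, N m; "width": finger opening in m.
Only numpy, scipy, OpenCV 4.12 (cv2) and the standard library are available. Lean on these libraries where they do the work, as an engineer would, in place of code of your own. Each camera call takes 0.05 s, during which the arm holds its last target.

TASK

Lay the steel sleeve from the wooden rest into the two vee blocks, let go so that it settles and centres itself clear of the tailstock, then slide the tailstock up until it pushes the sleeve fully home against the anvil, and leave it there touching the sleeve. The tailstock may or may not be locked and nothing shows which, so try it: if it will not move, give its round knob a quarter turn and try again. Leave the spanner and the marker alone.

Things in the scene. Friction and masses are not known exactly. Their poses are not given: they have to be found in the camera images.
- sleeve_center (a point): Centre of the loose steel sleeve: round bar, 30 mm diameter, 90 mm long, 0.2-0.45 kg, two thin brass bands, lying level along this point's y axis. Starts on a fixed wooden rest (44 x 82 mm, 16 mm high under the sleeve's ends, only 6 mm high within 27 mm of its middle), axis 25 mm above the bench; grip across its middle from above.
- fixture: Grey vee fixture fixed to the bench, bed 84 x 290 x 12 mm, origin under its middle at bench height. Its y runs along vees and slide, from anvil (-y) to tailstock (+y). 90-degree vee blocks, 64 mm wide, 50 mm high, at y -0.106 to -0.086 and -0.045 to -0.021; the gap between is free down to the bed. Head behind the anvil: 56 mm wide, 68 mm high, y -0.142 to -0.120.
- vee_seat (a point): Where to lay the sleeve's centre: fixture x 0, y -0.060, z 0.0452 (the height of a seated sleeve's axis), over the finger gap between the vee blocks; axes as the fixture's, sleeve along y. This leaves 10 mm to the anvil: home, the sleeve's centre is 10 mm farther towards -y.
- anvil_face (a point): Middle of the anvil's flat round face (20 mm diameter), at fixture y = -0.115; it looks towards the fixture's +y.
- pad_face (a point): Middle of the tailstock's black rubber pad (18 mm diameter) that pushes the sleeve's end; looks to the fixture's -y. The knob can lock the tailstock only where it is parked. It turns endlessly either way (about 0.1 N m): if the tailstock is held, a quarter turn either way frees it; if free, a quarter turn may lock it. Free, it slides with 2 to 5 N; locked, it gives under 6 mm, then stops.
- knob_grip (a point): Middle of the black round fluted knob on the blue tailstock (38 mm diameter, 22 mm high, 67-89 mm above the bench; tailstock top 62 mm high, 44 x 56 mm, knob central). Axes as the fixture's; does not turn with the knob. The knob is the handle to slide the tailstock and also its lock, with a two-lobed cam that holds over rather less than half of its angles; nothing shows its state.
- tailstock (a joint): How far the tailstock has slid towards the anvil, m: 0 is right back, where it is parked at the start (0 to 0.002), 0.085 the end of its travel. With the sleeve nipped between pad and anvil it reads 0.070.
- spanner: Loose steel combination spanner, 28 x 153 x 9 mm, flat on the bench; bystander, origin under its middle.
- green_marker: Loose white marker pen with green cap, 17 x 135 x 16 mm; bystander, origin under its middle.

How it is judged:
By the outcome, as a careful person would: the job done as asked, in the order asked, and still so for the second after the job is handed in, with the robot touching nothing.
It also fails if it takes over 54 s, if anything falls off the work surface, if the arm or the gripper's body presses on something with over 40 N, if the wrist force passes 120 N, or if a joint passes its speed limit or range.

## Working session

There is one attempt and no reset: what is moved stays moved. The work goes in short steps, Python scripts to look and compute and a shell command to move; the robot and the scene stay as the last step left them, time stands still between calls to the robot, and variables do not carry over. Pictures are saved under pics/ and viewed, and the job is handed in when it is done.

```bash
ls; mkdir -p pics; python3 - <<'E'
from bench import read_state, camera
import cv2,numpy as np
s=read_state();print({k:np.round(v,3) for k,v in s.items()})
for n in("scene","top"):
    c=camera(n);cv2.imwrite(f"pics/{n}0.png",c["img"][:,:,::-1]);np.savez(f"{n}0.npz",**c)
    print(n,c["fx"],c["cx"],c["cy"],c["position"],c["orientation"])
E
```

```text
pics
{'time': np.float64(0.0), 'joint_positions': array([ 1.231,  0.333, -0.065,  1.461,  0.022,  1.35 , -0.088]), 'joint_vel': array([ 0.001, -0.001,  0.002,  0.   ,  0.   ,  0.   , -0.   ]), 'joint_torque': array([-0.0000e+00, -6.2326e+01,  2.5000e-02, -3.8990e+01, -6.1000e-02,
        4.0000e-02,  0.0000e+00]), 'ee_pos': array([ 0.195, -0.594,  0.222]), 'eef_rot': array([ 0.987,  0.158, -0.   , -0.001]), 'ft_force': array([-0.204, -0.332, -0.883]), 'torque': array([-0.012,  0.024,  0.008]), 'width': np.float64(0.087)}
scene 347.90042970058164 254.28587824620072 194.0959369416089 [ 0.19613475 -0.21626626  0.71865363] [ 0.85298832 -0.3839453   0.140345   -0.32449993]
top 428.9440380800127 255.9333727375176 189.1634323717759 [0.45095044 0.15560293 0.92961991] [-0.70307589  0.70540469 -0.05847775  0.06832908]
```

View pics/scene0.png

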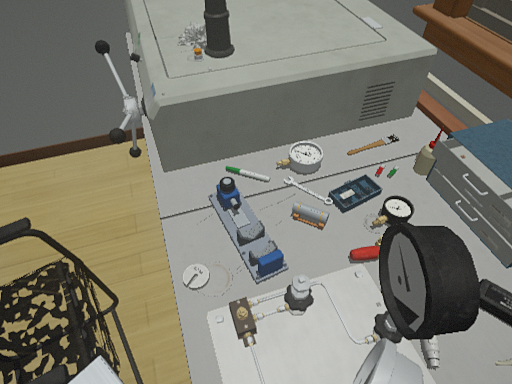

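View pics/top0.png

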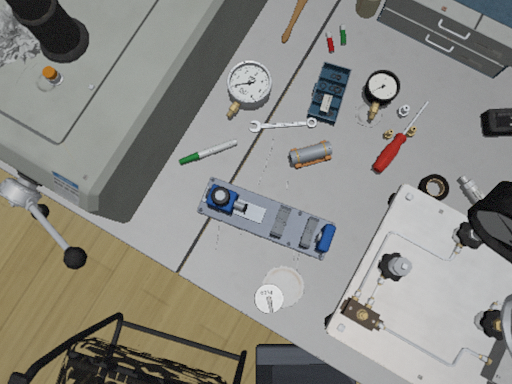

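The scene view shows the sleeve on its rest at about (310,215), the knob at (228,186) and the blue head at (268,260). In the top view the sleeve is at (310,154), the knob at (221,197) and the head at (326,238), with the vee blocks at (281,222) and (308,232).

```bash
cat > h.py <<'E'
import numpy as np,cv2
from scipy.spatial.transform import Rotation as R
def pts(c):
    d=c["depth"];v,u=np.mgrid[:384,:512]
    P=np.stack([(u-c["cx"])/c["fx"]*d,(v-c["cy"])/c["fy"]*d,d],-1)
    return P@R.from_quat(c["orientation"]).as_matrix().T+c["position"]
def ray(c,u,v,z):
    r=R.from_quat(c["orientation"]).as_matrix()@np.array([(u-c["cx"])/c["fx"],(v-c["cy"])/c["fy"],1])
    p=np.array(c["position"]);return p+r*(z-p[2])/r[2]
E
python3 - <<'E'
from h import *
c=dict(np.load("top0.npz"));P=pts(c);im=c["img"]
cv2.imwrite("pics/crop.png",cv2.resize(im[120:280,180:360,::-1],None,fx=4.4,fy=3.7*1.0,interpolation=cv2.INTER_CUBIC)[:600])
print("bench",P[170,260],P[160,240])
w=np.zeros((384,512),bool);w[170:270,190:345]=1
# fixture bed by height
m=w&(P[...,2]>.006)&(P[...,2]<.2)
n,l,s,_=cv2.connectedComponentsWithStats(m.astype(np.uint8));k=1+s[1:,4].argmax();m=l==k
print("fix",s[k]);Q=P[m]
r=cv2.minAreaRect((Q[:,:2]*1000).astype(np.float32));print("rect mm",r)
kb=m&(P[...,2]>.08)&(P[...,2]<.095);print("knob",kb.sum(),np.median(P[kb],0),cv2.minEnclosingCircle((P[kb][:,:2]*1000).astype(np.float32)))
hd=m&(P[...,2]>.062)&(P[...,2]<.074)&(np.mgrid[:384,:512][1]>295);print("head",hd.sum(),P[hd].mean(0),cv2.minAreaRect((P[hd][:,:2]*1000).astype(np.float32)))
vb=m&(P[...,2]>.044)&(P[...,2]<.056);print("vee tops",vb.sum(),P[vb].mean(0))
w[:]=0;w[135:175,280:340]=1
q=w&(P[...,2]>.028)&(P[...,2]<.06);Q=P[q];print("sleeve",len(Q),Q.mean(0),Q[:,2].max(),cv2.minAreaRect((Q[:,:2]*1000).astype(np.float32)))
q=w&(P[...,2]>.008)&(P[...,2]<.06);Q=P[q];print("rest+sl",len(Q),cv2.minAreaRect((Q[:,:2]*1000).astype(np.float32)))
E
```

```text
bench [ 0.66330328  0.15932222 -0.00157373] [ 0.6863061   0.20391429 -0.00103202]
fix [ 197  177  139   83 5260]
rect mm ((556.1907348632812, 149.24533081054688), (289.7908935546875, 84.34207916259766), 68.681640625)
knob 285 [0.59112684 0.23923023 0.0883627 ] ((591.41259765625, 240.31004333496094), 19.396516799926758)
head 302 [0.50808184 0.02735622 0.06716224] ((508.3740234375, 26.97821044921875), (22.205778121948242, 55.98055648803711), 68.54495239257812)
vee tops 425 [0.54578446 0.12501611 0.04956054]
sleeve 537 [0.69308503 0.05159641 0.03655189] 0.04384215379275591 ((694.5489501953125, 51.6187629699707), (28.741804122924805, 89.73906707763672), 14.620649337768555)
rest+sl 664 ((694.6149291992188, 51.7755126953125), (43.56886672973633, 89.89263916015625), 15.132379531860352)
```

View pics/crop.png

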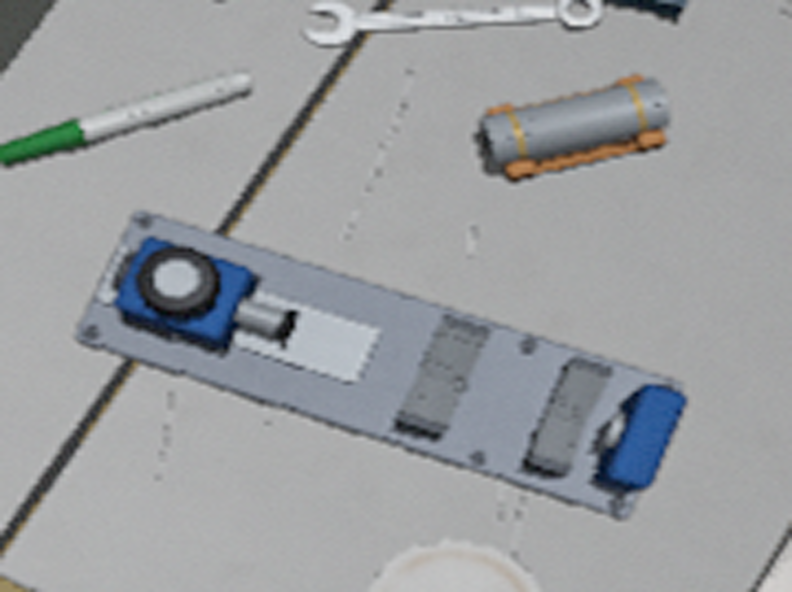

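Checks on the measurements:
- The bed measures 290×84 mm, the head 56×22 mm and the knob Ø38.8 mm, all matching the given sizes.
- The sleeve measures 90×29 mm, with its top near 0.043 m.

Next I'll check obstacle heights along the route.

```bash
cat >> h.py <<'E'
O=np.array([.5562,.1492]);TH=np.deg2rad(68.63);D=np.array([np.cos(TH),np.sin(TH)]);X=np.array([np.sin(TH),-np.cos(TH)])
def fx(x,y): return O+X*x+D*y
def go(tgt,yang=None):
    from bench import read_state
    s=read_state();M=R.from_quat(s["eef_rot"]).as_matrix()
    d=M.T@(np.array(tgt)-s["ee_pos"]);print("t",round(s["time"],2),"pos",np.round(s["ee_pos"],4),"shift units",np.round(d/.04,3),"F",np.round(s["ft_force"],1),"w",round(s["width"],4))
    ya=np.rad2deg(np.arctan2(M[1,1],M[0,1]));print("tool y at",round(ya,2),"z",np.round(M[:,2],4))
    if yang is not None:
        e=(yang-ya+90)%180-90
        print("yaw err deg",round(e,2),"-> az units",round(-e/120,4))
E
python3 - <<'E'
from h import *
for n in("top","scene"):
    c=dict(np.load(n+"0.npz"));P=pts(c).reshape(-1,3);P=P[c["depth"].ravel()>0]
    a=np.array([.195,-.594]);b=np.array([.6946,.0517]);u=(b-a)/np.linalg.norm(b-a)
    t=(P[:,:2]-a)@u;s=abs((P[:,:2]-a)@np.array([-u[1],u[0]]))
    for k in np.arange(0,.9,.1):
        q=(t>k)&(t<k+.1)&(s<.15);print(n,round(k,1),q.sum(),P[q,2].max() if q.any() else None)
print(fx(0,-.06));go([.6946,.0517,.25],14.8)
E
```

```text
top 0.0 0 None
top 0.1 0 None
top 0.2 121 0.1246418880145137
top 0.3 4705 0.22172648239313797
top 0.4 6749 0.30352193957244855
top 0.5 8663 0.3548833847410423
top 0.6 6791 0.08630641936528971
top 0.7 6020 0.05391386988949698
top 0.8 5760 0.04384215379275591
scene 0.0 0 None
scene 0.1 0 None
scene 0.2 0 None
scene 0.3 1700 0.3300728405675466
scene 0.4 13963 0.3721313093321992
scene 0.5 7679 0.36718627789955344
scene 0.6 3144 0.0854612897785072
scene 0.7 4001 0.05238410822118389
scene 0.8 3153 0.04266709140303382
[0.53433665 0.0933252 ]
t 0.1 pos [ 0.1946 -0.5936  0.2219] shift units [ 16.904 -11.437  -0.691] F [-0.4 -0.5 -0.2] w 0.0873
tool y at -71.85 z [-5.0e-04  1.2e-03 -1.0e+00]
yaw err deg 86.65 -> az units -0.7221
```

```bash
python3 - <<'E'
from h import *
P=[]
for n in("top","scene"):
    c=dict(np.load(n+"0.npz"));p=pts(c).reshape(-1,3);P.append(p[c["depth"].ravel()>0])
P=np.vstack(P);P=P[P[:,2]<.7]
xs=np.arange(.0,1.,.06);ys=np.arange(-.7,.46,.06)
print("y\\x  "," ".join(f"{x:4.2f}" for x in xs))
for y in ys:
    r=[]
    for x in xs:
        q=(abs(P[:,0]-x)<.03)&(abs(P[:,1]-y)<.03);r.append(f"{int(P[q,2].max()*1000):4d}" if q.sum()>2 else "   .")
    print(f"{y:5.2f}"," ".join(r))
E
```

```text
y\x   0.00 0.06 0.12 0.18 0.24 0.30 0.36 0.42 0.48 0.54 0.60 0.66 0.72 0.78 0.84 0.90 0.96
-0.70    .    .    .    .    .    .    .    .    .    .    .    .    .    .    .    .    .
-0.64    .    .    .    .    .    .    .    .    .    .    .    .    .    .    .    .    .
-0.58    .    .    .    .    .    .    .    .    .    .    .    .    .    .    .    .    .
-0.52    .    .    .    .    .    .    .    .    .    .    .    .    .    .    .    .    .
-0.46    .    .    .    .    .    .    .    .    .    .    3   10    3    .    .    .    .
-0.40    .    .    .    .    .    .    .    .    .    3    4    9   35   36    4   63    .
-0.34    .    .    .    .    .    .    .   80   80   78   31    4   36   37  161  171  169
-0.28    .    .    .    .  127  131  329  349  364  366   30   24    4    4  164  170  171
-0.22 -794    .    .    .  122  213  330  350  372  366  314   21    5   14   11  164  171
-0.16    . -691    .    .   82   98   82   82  363  363   86   26   34   42   47   43  169
-0.10    .    . -433    .   81   98   97  190  189   96   81   35   35   46   46   47  163
-0.04    .    . -435    .   77   81  129  172  179   77    4    4    5   26   26   26   17
 0.02    .    . -434 -691    3   83  112  109   71   71    4   40   42   28   28   26   17
 0.08    .    .    4   -1    .    5    5    4   53   53   51   42   43   25    5    3   12
 0.14    .    2    4   -1 -792    4   16   15   14   53   52    5   10   46   48   47    5
 0.20 -790 -105 -386 -695 -790 -794   13   14    4   64   92   10   17   47   46  251  252
 0.26 -102 -101 -302 -308 -787 -791    1    4    4   64   93   17   19  241  253  252  253
 0.32 -792 -295 -295 -299 -788 -790 -794    3    5   15   16   18  252  253  253  253  252
 0.38 -295 -295 -295 -295 -788 -791 -790    2    5    4  251  252  253  253  252  252  251
 0.44 -295 -295 -294 -292 -787 -787 -789 -791  199  249  257  253  255  347  392  253  251
```

A tall gauge (z up to 0.37, x 0.33–0.6, y −0.3 to −0.13) lies between the start and the work, so I'll lift well above it first.

```bash
python3 -m inch '[[0,0,-1,0,0,0],[0,0,-1,0,0,0],[0,0,-1,0,0,0],[0,0,-1,0,0,0],[0,0,-1,0,0,0]]' 1 30;python3 -m inch '[[0,0,-1,0,0,0],[0,0,-1,0,0,0],[0,0,0,0,0,0]]'; python3 -c "
from h import *
go([.6946,.0517,.49],14.8)"
```

```text
time: 0.72
ee_pos: [0.1946, -0.5937, 0.4235]
eef_rot: [0.987, 0.158, -0.0, -0.0]
ft_force: [0.7, -1.0, 0.9]
width: 0.0872
time: 1.1
ee_pos: [0.1949, -0.5943, 0.5052]
eef_rot: [0.987, 0.158, 0.001, 0.002]
ft_force: [0.1, -0.1, -1.6]
width: 0.0871
t 1.1 pos [ 0.1949 -0.5943  0.5052] shift units [ 16.901 -11.455   0.337] F [ 0.1 -0.1 -1.6] w 0.0871
tool y at -71.85 z [ 0.0017 -0.0041 -1.    ]
yaw err deg 86.65 -> az units -0.7221
```

```bash
python3 -m inch '[[1,-0.68,0,0,0,0],[1,-0.68,0,0,0,0],[1,-0.68,0,0,0,0],[1,-0.68,0,0,0,0],[1,-0.68,0,0,0,0]]'; python3 -m inch '[[1,-0.68,0,0,0,0],[1,-0.68,0,0,0,0],[1,-0.68,0,0,0,0],[1,-0.68,0,0,0,0],[1,-0.68,0,0,0,0]]';python3 -m inch '[[1,-0.68,0,0,0,0],[1,-0.68,0,0,0,0],[1,-0.68,0,0,0,0],[1,-0.68,0,0,0,0],[1,-0.68,0,0,0,0]]';  python3 -c "
from h import *
go([.6946,.0517,.49],14.8)"
```

```text
time: 1.72
ee_pos: [0.3431, -0.4008, 0.5014]
eef_rot: [0.987, 0.158, -0.0, -0.001]
ft_force: [0.0, -0.2, -0.9]
width: 0.0869
time: 2.35
ee_pos: [0.4907, -0.2095, 0.5014]
eef_rot: [0.987, 0.158, -0.001, -0.0]
ft_force: [0.6, -0.3, 0.5]
width: 0.0868
time: 2.98
ee_pos: [0.6385, -0.0182, 0.5014]
eef_rot: [0.988, 0.158, -0.001, 0.0]
ft_force: [-0.0, -0.5, 1.0]
width: 0.0866
t 2.98 pos [ 0.6385 -0.0182  0.5014] shift units [ 1.876 -1.224  0.281] F [-0.  -0.5  1. ] w 0.0866
tool y at -71.87 z [-1.5e-03 -6.0e-04 -1.0e+00]
yaw err deg 86.67 -> az units -0.7222
```

```bash
python3 -m inch '[[0.94,-0.61,0,0,0,0],[0.94,-0.61,0,0,0,0],[0,0,0.5,0,0,-0.08],[0,0,0.8,0,0,-0.08],[0,0,0.8,0,0,-0.08]]'; python3 -m inch '[[0,0,0.8,0,0,-0.08],[0,0,0.8,0,0,-0.08],[0,0,0.8,0,0,-0.08],[0,0,0.8,0,0,-0.08],[0,0,0.8,0,0,-0.08]]'; python3 -m inch '[[0,0,0.7,0,0,-0.08],[0,0,0,0,0,0]]'; python3 - <<'E'
from h import *
from bench import *
s=read_state();c=camera("wrist");cv2.imwrite("pics/w1.png",c["img"][:,:,::-1])
go([.6946,.0517,.15],14.8);print(np.round(s["joint_positions"],2))
np.savez("w1.npz",ee=s["ee_pos"],q=s["eef_rot"],**c);print(c["tool_from_camera"],c["fx"])
M=np.eye(4);M[:3,:3]=R.from_quat(s["eef_rot"]).as_matrix();M[:3,3]=s["ee_pos"];W=M@c["tool_from_camera"]
c["orientation"]=R.from_matrix(W[:3,:3]).as_quat();c["position"]=W[:3,3];P=pts(c)
z=P[...,2];near=np.linalg.norm(P[...,:2]-[.6946,.0517],axis=-1)<.075
q=(near&(z>.026)&(z<.06)&(c["depth"]>0));Q=P[q];print(len(Q),Q.mean(0),Q[:,2].max(),cv2.minAreaRect((Q[:,:2]*1000).astype(np.float32)))
E
```

```text
time: 3.6
ee_pos: [0.681, 0.0314, 0.4121]
eef_rot: [0.917, 0.398, -0.003, -0.006]
ft_force: [0.6, 0.2, 0.7]
width: 0.087
time: 4.22
ee_pos: [0.6791, 0.0325, 0.2521]
eef_rot: [0.676, 0.736, -0.001, -0.007]
ft_force: [0.3, -0.6, 0.1]
width: 0.0869
time: 4.47
ee_pos: [0.6779, 0.0324, 0.2232]
eef_rot: [0.615, 0.788, -0.001, -0.008]
ft_force: [-1.0, -0.3, -0.8]
width: 0.0873
t 4.53 pos [0.6788 0.0326 0.2254] shift units [0.348 0.515 1.884] F [-0.3 -0.2  0.2] w 0.0873
tool y at 13.93 z [-0.0114  0.0085 -0.9999]
yaw err deg 0.87 -> az units -0.0073
[ 0.21  0.5  -0.47  1.26  0.21  1.44  0.  ]
[[-1.26081094e-03 -9.63624236e-01 -2.67257820e-01  7.23185793e-02]
 [ 9.99999179e-01 -1.27633902e-03 -1.15613779e-04 -6.10655986e-04]
 [-2.29703344e-04 -2.67257746e-01  9.63625054e-01 -1.60895434e-01]
 [ 0.00000000e+00  0.00000000e+00  0.00000000e+00  1.00000000e+00]] 331.74980230325406
2213 [0.69437877 0.04959572 0.03547289] 0.040072608312387015 ((695.12646484375, 47.91846466064453), (29.114376068115234, 89.575927734375), 15.394598960876465)
```

View pics/w1.png

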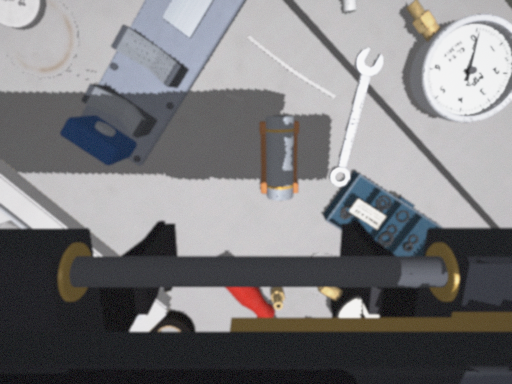

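Wrist view: the sleeve is at about (280,158), with the rest's corners showing at both ends. The wrist-based centre is (0.695, 0.048) and the top-based one (0.6945, 0.0516). I'll move closer and measure again.

```bash
cat >> h.py <<'E'
def wr(name):
    from bench import read_state,camera
    s=read_state();c=camera("wrist");cv2.imwrite(f"pics/{name}.png",c["img"][:,:,::-1])
    M=np.eye(4);M[:3,:3]=R.from_quat(s["eef_rot"]).as_matrix();M[:3,3]=s["ee_pos"];W=M@c["tool_from_camera"]
    c["orientation"]=R.from_matrix(W[:3,:3]).as_quat();c["position"]=W[:3,3];return s,c,pts(c)
E
python3 -m inch '[[0.35,0.51,0.5,-0.0043,-0.0053,-0.0073],[0,0,0.9,0,0,0],[0,0,0,0,0,0]]'; python3 - <<'E'
from h import *
s,c,P=wr("w2")
z=P[...,2];near=np.linalg.norm(P[...,:2]-[.6946,.0517],axis=-1)<.075
q=(near&(z>.026)&(z<.06)&(c["depth"]>0));Q=P[q];print(len(Q),Q.mean(0),Q[:,2].max(),cv2.minAreaRect((Q[:,:2]*1000).astype(np.float32)))
go([.6947,.050,.10],14.8)
E
```

```text
time: 4.9
ee_pos: [0.6949, 0.0514, 0.1691]
eef_rot: [0.61, 0.793, -0.0, -0.0]
ft_force: [-1.3, 0.0, -0.4]
width: 0.0873
2913 [0.69460101 0.05021833 0.03552909] 0.04038598876760663 ((695.247802734375, 48.078575134277344), (29.368507385253906, 90.01397705078125), 15.525769233703613)
t 4.95 pos [0.6958 0.0513 0.1712] shift units [-0.022 -0.039  1.779] F [-0.6  0.5  0.8] w 0.087
tool y at 14.86 z [ 2.1e-03 -2.0e-04 -1.0e+00]
yaw err deg -0.06 -> az units 0.0005
```

View pics/w2.png

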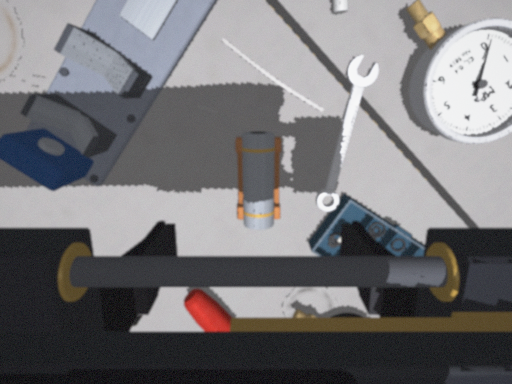

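```bash
python3 - <<'E'
from h import *
s,c,P=wr("w3")
z=P[...,2]
for n in("top","scene"):
    t=dict(np.load(n+"0.npz"));T=pts(t);I=t["img"].astype(int)
    q=(T[...,2]>.062)&(T[...,2]<.074)&(np.linalg.norm(T[...,:2]-[.508,.027],axis=-1)<.045);print(n,"head",q.sum(),cv2.minAreaRect((T[q][:,:2]*1000).astype(np.float32)))
    q=(T[...,2]>.027)&(T[...,2]<.06)&(np.linalg.norm(T[...,:2]-[.6946,.05],axis=-1)<.065);print(n,"sleeve",q.sum(),cv2.minAreaRect((T[q][:,:2]*1000).astype(np.float32)))
q=(z>.060)&(z<.074)&(c["depth"]>0)&(np.linalg.norm(P[...,:2]-[.508,.027],axis=-1)<.05);print("wrist head",q.sum(),cv2.minAreaRect((P[q][:,:2]*1000).astype(np.float32)),P[q][:,2].mean())
E
```

```text
top head 302 ((508.3740234375, 26.97821044921875), (22.205778121948242, 55.98055648803711), 68.54495239257812)
top sleeve 548 ((694.5202026367188, 51.629337310791016), (28.941761016845703, 89.82423400878906), 14.384831428527832)
scene head 245 ((508.0848083496094, 24.020986557006836), (21.559432983398438, 55.043766021728516), 69.46127319335938)
scene sleeve 363 ((692.9075317382812, 47.9666748046875), (28.342317581176758, 90.60488891601562), 17.386333465576172)
wrist head 1860 ((509.36962890625, 24.056194305419922), (22.27910041809082, 55.40470886230469), 69.055908203125) 0.06566794080120475
```

The scene and wrist cameras agree with each other and put everything about 3 mm lower in y than the top camera. I'll apply that correction to both the sleeve and the fixture.

```bash
sed -i 's/O=np.array(\[.5562,.1492\]);TH=np.deg2rad(68.63)/O=np.array([.5567,.1466]);TH=np.deg2rad(68.9)/' h.py; python3 -c "
from h import *
go([.6950,.0487,.06],15.1)"
```

```text
t 5.0 pos [0.6965 0.0513 0.1725] shift units [-0.05  -0.065  2.812] F [0.7 0.6 1. ] w 0.0868
tool y at 14.88 z [ 4.4e-03  1.0e-04 -1.0e+00]
yaw err deg 0.22 -> az units -0.0019
```

```bash
python3 -m inch '[[-0.06,-0.04,0.8,0,0,-0.002],[0,0,0.9,0,0,0],[0,0,0.8,0,0,0],[0,0,0,0,0,0],[0,0,0,0,0,0]]'; python3 -c "
from h import *
go([.6950,.0487,.010],15.1)"
```

```text
time: 5.62
ee_pos: [0.6968, 0.0489, 0.0735]
eef_rot: [0.607, 0.794, 0.002, 0.002]
ft_force: [0.2, -0.6, 1.0]
width: 0.087
t 5.62 pos [0.6968 0.0489 0.0735] shift units [ 0.009 -0.053  1.586] F [ 0.2 -0.6  1. ] w 0.087
tool y at 15.2 z [ 6.2e-03  5.0e-04 -1.0e+00]
yaw err deg -0.1 -> az units 0.0008
```

```bash
python3 -m inch '[[0,-0.05,0.7,0.003,0,0],[0,0,0.7,0,0,0],[0,0,0.15,0,0,0],[0,0,0,0,0,0]]'; python3 -c "
from h import *
go([.6950,.0487,.010],15.1)"
```

```text
time: 6.12
ee_pos: [0.6943, 0.0483, 0.0103]
eef_rot: [0.607, 0.795, -0.001, -0.0]
ft_force: [-0.1, 0.2, 0.2]
width: 0.0869
t 6.12 pos [0.6943 0.0483 0.0103] shift units [0.004 0.019 0.007] F [-0.1  0.2  0.2] w 0.0869
tool y at 15.23 z [-0.0014 -0.0013 -1.    ]
yaw err deg -0.13 -> az units 0.0011
```

```bash
python3 -m inch '[[0,0,0,0,0,0],[0,0,0,0,0,0],[0,0,0,0,0,0],[0,0,0,0,0,0],[0,0,0,0,0,0]]' -0.9 30; python3 -m inch '[[0,0,0,0,0,0],[0,0,0,0,0,0]]';python3 -m inch '[[0,0,-0.3,0,0,0],[0,0,-0.8,0,0,0],[0,0,-1,0,0,0],[0,0,-1,0,0,0],[0,0,0,0,0,0]]'; python3 -c "
from h import *
go([*fx(0,-.06),.12],-21.1)"
```

```text
time: 6.75
ee_pos: [0.6933, 0.0482, 0.0086]
eef_rot: [0.607, 0.795, -0.002, -0.001]
ft_force: [-0.2, 0.2, -0.4]
width: 0.0451
time: 7.0
ee_pos: [0.6939, 0.0484, 0.0088]
eef_rot: [0.607, 0.795, -0.001, -0.0]
ft_force: [3.1, 0.3, -1.1]
width: 0.0292
time: 7.62
ee_pos: [0.6954, 0.0488, 0.137]
eef_rot: [0.607, 0.795, 0.0, 0.001]
ft_force: [1.3, 0.3, -3.5]
width: 0.0292
t 7.62 pos [0.6954 0.0488 0.137 ] shift units [ 2.062 -3.592  0.414] F [ 1.3  0.3 -3.5] w 0.0292
tool y at 15.25 z [ 0.0025 -0.001  -1.    ]
yaw err deg -36.35 -> az units 0.3029
```

```bash
python3 -m inch '[[0.41,-0.72,0,0,0,0],[0.41,-0.72,0,0,0,0],[0.41,-0.72,0,0,0,0],[0.41,-0.72,0,0,0,0],[0.41,-0.72,0,0,0,0]]';python3 -m inch '[[0,0,0,0,0,0.076],[0,0,0.1,0,0,0.076],[0,0,0.1,0,0,0.076],[0,0,0.1,0,0,0.075],[0,0,0,0,0,0]]'; python3 - <<'E'
from h import *
from bench import *
s,c,P=wr("w4");go([*fx(0,-.06),.10],-21.1)
q=(P[...,2]>.06)&(P[...,2]<.074)&(c["depth"]>0)&(np.linalg.norm(P[...,:2]-[.508,.024],axis=-1)<.05);print("wrist head",q.sum(),cv2.minAreaRect((P[q][:,:2]*1000).astype(np.float32)) if q.any() else 0,fx(0,-.131))
c=camera("top");cv2.imwrite("pics/t4.png",cv2.resize(c["img"][120:280,180:400,::-1],None,fx=3.5,fy=3.5))
E
```

```text
time: 8.25
ee_pos: [0.5312, 0.0896, 0.132]
eef_rot: [0.607, 0.795, -0.002, -0.002]
ft_force: [0.6, 0.2, -1.4]
width: 0.029
time: 8.88
ee_pos: [0.5322, 0.0894, 0.12]
eef_rot: [0.824, 0.566, -0.003, -0.001]
ft_force: [0.5, 0.6, -2.9]
width: 0.029
t 8.93 pos [0.5324 0.0895 0.1203] shift units [0.052 0.055 0.508] F [-0.   1.3 -3.4] w 0.0292
tool y at -20.9 z [-0.005  -0.0019 -1.    ]
yaw err deg -0.2 -> az units 0.0016
wrist head 174 ((507.1922302246094, 23.540306091308594), (18.086008071899414, 52.593772888183594), 67.43746185302734) [0.50954042 0.02438309]
```

View pics/w4.png

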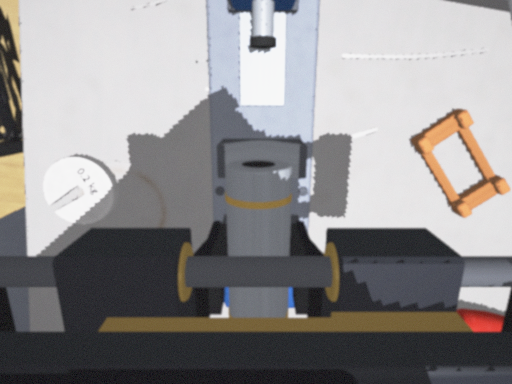

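View pics/t4.png

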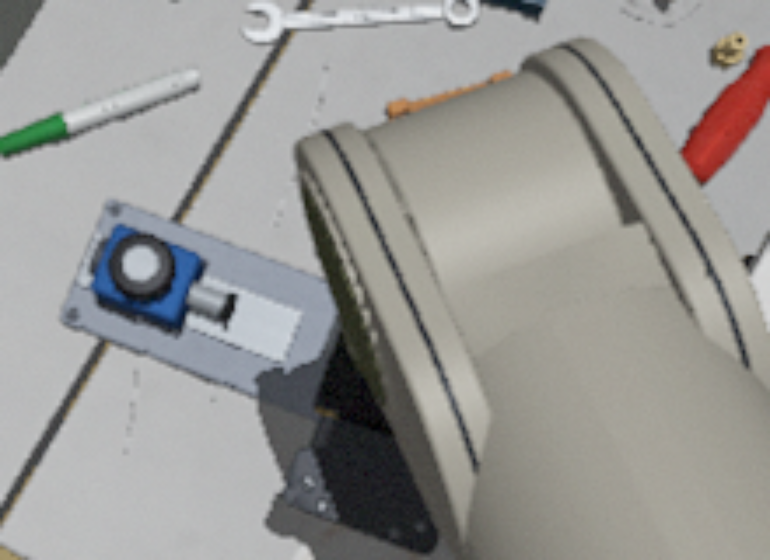

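The wrist view shows the sleeve held at about (258,240), parallel to the bed and over the vees. I'll measure its tilt and both ends against the fixture in this same view.

```bash
python3 - <<'E'
from h import *
s,c,P=wr("w5");ok=c["depth"]>0
F=np.stack([(P[...,:2]-O)@X,(P[...,:2]-O)@D,P[...,2]],-1)*1000
v,u=np.mgrid[:384,:512]
q=ok&(F[...,2]>115)&(F[...,2]<175)&(v<228)&(v>150)&(u>215)&(u<305);Q=F[q]
print("sleeve pts",len(Q),"x",np.percentile(Q[:,0],[1,50,99]),"ymax",np.percentile(Q[:,1],99),"z top",np.percentile(Q[:,2],98))
for a,b in((-25,-15),(-35,-25),(-45,-35)):
    k=Q[(Q[:,1]>a)&(Q[:,1]<b)]
    if len(k): print(a,b,len(k),"mid x",(k[:,0].min()+k[:,0].max())/2,"topz",np.percentile(k[:,2],98))
q=ok&(F[...,2]>40)&(F[...,2]<58)&(v>120)&(v<230)&(u>180)&(u<340)&(F[...,1]<20);k=F[q];print("vee",len(k),k.min(0),k.max(0))
q=ok&(F[...,2]>6)&(F[...,2]<18)&(v<130)&(u>190)&(u<340);k=F[q];print("bed x",len(k),np.percentile(k[:,0],[1,99]))
for a,b in((0,30),(30,60)):
    kk=k[(k[:,1]>a)&(k[:,1]<b)];print(a,b,len(kk),kk[:,0].min(),kk[:,0].max()) if len(kk) else 0
print("tcp fix",(s["ee_pos"][:2]-O)@X,(s["ee_pos"][:2]-O)@D); go([*fx(0,-.06),.06],-21.1)
E
```

```text
sleeve pts 4559 x [-20.67181207  -1.56976382  18.34913942] ymax -18.088656373802984 z top 151.0701810847794
-25 -15 1647 mid x -1.8238959450663996 topz 150.95564781269655
-35 -25 1479 mid x -1.983440357862654 topz 151.26283213907826
-45 -35 1239 mid x -1.5994520554672027 topz 150.92490232032324
vee 1157 [-32.00558409 -46.5902375   40.02747182] [ 32.00783568 -22.20668827  50.74683909]
bed x 12310 [-40.56501899  41.3465032 ]
0 30 4232 -41.83898824908653 42.38466563718432
30 60 4138 -41.608326175156954 42.717491417560375
tcp fix -0.001841557297361939 -0.061858086598979886
t 9.03 pos [0.5329 0.0896 0.1208] shift units [0.048 0.047 1.521] F [-0.2  0.3 -2.5] w 0.0293
tool y at -20.92 z [-0.0038 -0.0016 -1.    ]
yaw err deg -0.18 -> az units 0.0015
```

```bash
python3 -m inch '[[0.045,0.05,0.6,0,0,0.0015],[0,0,0.7,0,0,0],[0,0,0.5,0,0,0],[0,0,0.1,0,0,0],[0,0,0,0,0,0]]'; python3 -c "
from h import *
go([*fx(0,-.06),.0296],-21.1)"
```

```text
time: 9.65
ee_pos: [0.5357, 0.0905, 0.0455]
eef_rot: [0.825, 0.565, -0.002, -0.0]
ft_force: [0.1, -0.4, -2.4]
width: 0.0291
t 9.65 pos [0.5357 0.0905 0.0455] shift units [-0.003 -0.014  0.397] F [ 0.1 -0.4 -2.4] w 0.0291
tool y at -21.24 z [-0.003  -0.0014 -1.    ]
yaw err deg 0.14 -> az units -0.0011
```

```bash
python3 -m inch '[[0,-0.014,0.2,0,0,0],[0,0,0.12,0,0,0],[0,0,0,0,0,0]]'; python3 -c "
from h import *
go([*fx(0,-.06),.0296],-21.1)"
```

```text
time: 10.02
ee_pos: [0.5346, 0.0906, 0.0319]
eef_rot: [0.826, 0.564, -0.002, -0.0]
ft_force: [-0.3, -0.2, -2.1]
width: 0.029
t 10.03 pos [0.5346 0.0906 0.0319] shift units [0.005 0.011 0.057] F [-0.3 -0.2 -2.1] w 0.029
tool y at -21.28 z [-0.0039 -0.0017 -1.    ]
yaw err deg 0.18 -> az units -0.0015
```

```bash
python3 -m inch '[[0,0.01,0.035,0,0,0],[0,0,0.02,0,0,0],[0,0,0,0,0,0]]'; python3 -c "
from h import *
go([*fx(0,-.06),.0296],-21.1)"
```

```text
time: 10.4
ee_pos: [0.5353, 0.0905, 0.03]
eef_rot: [0.826, 0.564, -0.002, -0.0]
ft_force: [-0.0, -0.3, -3.3]
width: 0.0292
t 10.4 pos [0.5353 0.0905 0.03  ] shift units [ 0.002 -0.005  0.01 ] F [-0.  -0.3 -3.3] w 0.0292
tool y at -21.29 z [-0.0033 -0.0016 -1.    ]
yaw err deg 0.19 -> az units -0.0016
```

```bash
python3 -m inch '[[0,0,0.02,0,0,0],[0,0,0,0,0,0]]'; python3 -m inch '[[0,0,0.02,0,0,0],[0,0,0,0,0,0]]'
```

```text
time: 10.65
ee_pos: [0.5353, 0.0905, 0.0293]
eef_rot: [0.826, 0.564, -0.002, -0.0]
ft_force: [-1.3, -0.0, -1.0]
width: 0.0291
time: 10.9
ee_pos: [0.5354, 0.0905, 0.0292]
eef_rot: [0.826, 0.564, -0.002, -0.0]
ft_force: [-4.9, -0.1, 8.7]
width: 0.0291
```

Contact felt (+9 N), so I'm letting go now.

```bash
python3 -m inch '[[0,0,-0.02,0,0,0],[0,0,0,0,0,0],[0,0,0,0,0,0],[0,0,0,0,0,0],[0,0,0,0,0,0]]' 0.7;python3 -m inch '[[0,0,-0.3,0,0,0],[0,0,-0.7,0,0,0],[0,0,-0.8,0,0,0],[0,0,-0.8,0,0,0],[0,0,0,0,0,0]]'; python3 - <<'E'
from h import *
from bench import *
s,c,P=wr("w6");ok=c["depth"]>0
F=np.stack([(P[...,:2]-O)@X,(P[...,:2]-O)@D,P[...,2]],-1)*1000
q=ok&(F[...,2]>50)&(F[...,2]<66)&(abs(F[...,0])<20)&(F[...,1]<0)&(F[...,1]>-112);Q=F[q];print(len(Q),Q.min(0),Q.max(0),"zt",np.percentile(Q[:,2],98))
q=ok&(F[...,2]>40)&(F[...,2]<58)&(abs(F[...,0])>20)&(abs(F[...,0])<40)&(F[...,1]<-10)&(F[...,1]>-60);k=F[q];print("vee",len(k),np.percentile(k,[1,99],0))
q=ok&(F[...,2]>30)&(F[...,2]<58)&(abs(F[...,0])<12)&(F[...,1]>-10)&(F[...,1]<75);k=F[q];print("pad",len(k),k.min(0) if len(k) else 0)
go([*fx(0,.0977),.14],None)
E
```

```text
time: 11.52
ee_pos: [0.5352, 0.0905, 0.0291]
eef_rot: [0.826, 0.564, -0.002, -0.0]
ft_force: [1.0, 0.0, -0.1]
width: 0.07
time: 12.15
ee_pos: [0.5373, 0.0911, 0.1366]
eef_rot: [0.826, 0.564, 0.001, 0.001]
ft_force: [-0.5, -0.2, 0.1]
width: 0.0739
3865 [ -13.9512603  -106.17108726   50.03275912] [ 14.01354368 -16.0338095   60.45027219] zt 59.40396103900777
vee 1036 [[-31.55810508 -46.3037316   41.01578129]
 [ 31.69298784 -22.29256269  49.90700114]]
pad 1186 [-11.97830042  41.44894253  30.38827057]
t 12.2 pos [0.5363 0.0908 0.1348] shift units [ 3.926 -0.04  -0.137] F [-0.5  0.2  0.1] w 0.0738
tool y at -21.29 z [-6.0e-04 -1.4e-03 -1.0e+00]
```

View pics/w6.png

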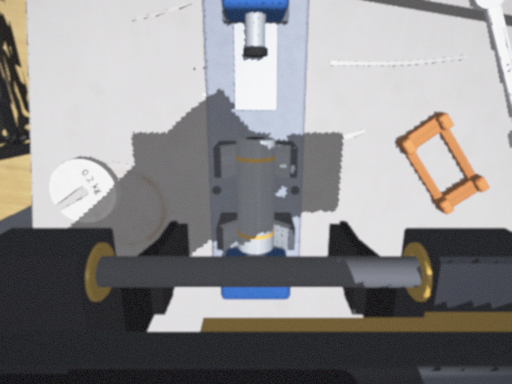

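The sleeve has settled. Its top is at 60 mm, it is centred in x, and it spans −106 to −16 mm in my frame, so its centre is −60 relative to the blocks. The pad is about 57 mm away. Next I'll measure the knob.

```bash
python3 -m inch '[[0.4,0,-0.9,0,0,0],[0.8,0,-0.8,0,0,0],[0.8,-0.02,0,0,0,0],[0.6,0,0,0,0,0],[0,0,0,0,0,0]]' 1; python3 - <<'E'
from h import *
s,c,P=wr("w7");ok=c["depth"]>0
F=np.stack([(P[...,:2]-O)@X,(P[...,:2]-O)@D,P[...,2]],-1)*1000
q=ok&(F[...,2]>78)&(F[...,2]<96)&(abs(F[...,0])<40)&(F[...,1]>60)&(F[...,1]<140);Q=F[q];print(len(Q),Q[:,2].mean(),cv2.minEnclosingCircle(Q[:,:2].astype(np.float32)),Q[:,:2].min(0),Q[:,:2].max(0))
q=ok&(F[...,2]>56)&(F[...,2]<66)&(abs(F[...,0])<40)&(F[...,1]>40)&(F[...,1]<140);Q=F[q];print("ts top",len(Q),cv2.minAreaRect(Q[:,:2].astype(np.float32)))
q=ok&(F[...,2]>50)&(F[...,2]<66)&(abs(F[...,0])<20)&(F[...,1]<0)&(F[...,1]>-112);Q=F[q];print(len(Q),Q[:,:2].min(0),Q[:,:2].max(0))
go([*fx(0,.0965),.11],-21.1)
E
```

```text
time: 12.82
ee_pos: [0.5721, 0.1898, 0.1997]
eef_rot: [0.825, 0.566, -0.002, -0.001]
ft_force: [-0.8, -0.9, -1.2]
width: 0.087
1689 87.16540942493302 ((0.6827170848846436, 96.6629409790039), 19.35917854309082) [-18.52737512  78.11642829] [ 19.49771829 116.00577236]
ts top 1346 ((0.7235984802246094, 99.38079071044922), (59.81983947753906, 43.68937683105469), 89.4593276977539)
1228 [ -14.16500742 -106.51053681] [ 13.9821493 -15.4315043]
t 12.88 pos [0.5722 0.1883 0.1999] shift units [1.307 0.02  2.242] F [-0.3  0.3  0.7] w 0.0871
tool y at -21.21 z [-0.0052 -0.0018 -1.    ]
yaw err deg 0.11 -> az units -0.0009
```

View pics/w7.png

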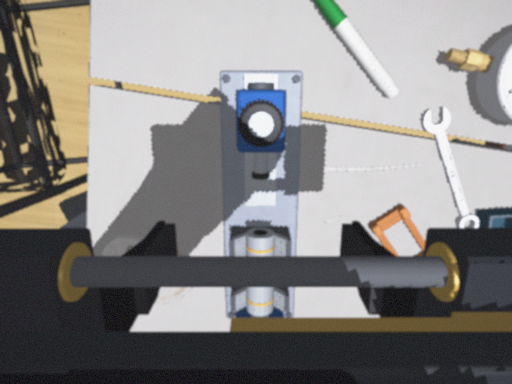

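The knob is at fixture (0.5, 96.7) mm with a radius of 19.4 mm, at pixel (262,122). The sleeve hasn't moved.

```bash
python3 -m inch '[[0.7,0.03,0.5,-0.002,0.0017,0],[0.62,0,0.8,0,0,0],[0,0,0.9,0,0,0],[0,0,0.2,0,0,0],[0,0,0,0,0,0]]' 1; python3 -c "
from h import *
go([*fx(0.0003,.0966),.067],-21.1)"
```

```text
time: 13.5
ee_pos: [0.5934, 0.2356, 0.1053]
eef_rot: [0.826, 0.564, 0.001, 0.001]
ft_force: [-1.4, 0.2, 0.8]
width: 0.0871
t 13.5 pos [0.5934 0.2356 0.1053] shift units [ 0.009 -0.049  0.956] F [-1.4  0.2  0.8] w 0.0871
tool y at -21.36 z [ 1.7e-03 -4.0e-04 -1.0e+00]
yaw err deg 0.26 -> az units -0.0022
```

```bash
python3 -m inch '[[0,-0.04,0.6,0,0,0],[0,0,0.33,0,0,0],[0,0,0,0,0,0],[0,0,0,0,0,0]]' 1; python3 -c "
from h import *
go([*fx(0.0003,.0966),.067],-21.1)"
```

```text
time: 14.0
ee_pos: [0.5924, 0.2374, 0.0688]
eef_rot: [0.826, 0.564, 0.002, 0.001]
ft_force: [-0.0, -0.6, 0.9]
width: 0.0869
t 14.0 pos [0.5924 0.2374 0.0688] shift units [-0.025 -0.007  0.045] F [-0.  -0.6  0.9] w 0.0869
tool y at -21.3 z [ 3.2e-03  8.0e-04 -1.0e+00]
yaw err deg 0.2 -> az units -0.0017
```

```bash
python3 -m inch '[[-0.02,0,0.03,0,0,0],[0,0,0,0,0,0],[0,0,0,0,0,0],[0,0,0,0,0,0],[0,0,0,0,0,0]]' -0.9 25;python3 -m inch '[[0,0,0,0,0,0],[0,0,0,0,0,0]]'; python3 -c "
from h import *
go([*fx(0.0003,.0966),.067],-21.1)"
```

```text
time: 14.62
ee_pos: [0.5915, 0.2366, 0.0665]
eef_rot: [0.826, 0.564, 0.001, 0.0]
ft_force: [0.1, 0.1, -0.1]
width: 0.045
time: 14.88
ee_pos: [0.5918, 0.2364, 0.0665]
eef_rot: [0.826, 0.564, 0.001, 0.001]
ft_force: [2.9, -0.1, -0.0]
width: 0.0363
t 14.88 pos [0.5918 0.2364 0.0665] shift units [ 0.004 -0.004 -0.012] F [ 2.9 -0.1 -0. ] w 0.0363
tool y at -21.31 z [ 2.5e-03  3.0e-04 -1.0e+00]
yaw err deg 0.21 -> az units -0.0017
```

```bash
for i in 1 2; do python3 -m inch '[[-0.1,0,0,0,0,0],[0,0,0,0,0,0]]'; done; python3 -c "
from h import *
go([*fx(0.0003,.0966),.067],-21.1)"
```

```text
time: 15.12
ee_pos: [0.5902, 0.2322, 0.0665]
eef_rot: [0.826, 0.564, 0.001, 0.001]
ft_force: [3.0, -0.3, -0.8]
width: 0.0365
time: 15.38
ee_pos: [0.5887, 0.2284, 0.0665]
eef_rot: [0.826, 0.564, 0.001, 0.001]
ft_force: [2.8, -0.7, -0.7]
width: 0.0363
t 15.38 pos [0.5887 0.2284 0.0665] shift units [ 0.218 -0.002 -0.013] F [ 2.8 -0.7 -0.7] w 0.0363
tool y at -21.32 z [ 2.e-03 -3.e-04 -1.e+00]
yaw err deg 0.22 -> az units -0.0018
```

```bash
for i in 1 2; do python3 -m inch '[[-0.1,0,0,0,0,0]]'; done; python3 - <<'E'
from h import *
from bench import *
go([*fx(0.0003,.0966),.067],-21.1)
c=camera("top");cv2.imwrite("pics/t8.png",cv2.resize(c["img"][150:280,180:360,::-1],None,fx=4,fy=4))
s,c,P=wr("w8")
E
```

```text
time: 15.5
ee_pos: [0.5875, 0.2254, 0.0665]
eef_rot: [0.826, 0.564, 0.001, 0.001]
ft_force: [4.9, 0.1, -2.7]
width: 0.0366
time: 15.62
ee_pos: [0.586, 0.2216, 0.0665]
eef_rot: [0.826, 0.564, 0.001, 0.001]
ft_force: [5.0, 0.5, -3.0]
width: 0.0364
t 15.62 pos [0.586  0.2216 0.0665] shift units [ 0.402 -0.002 -0.011] F [ 5.   0.5 -3. ] w 0.0364
tool y at -21.29 z [ 2.6e-03  5.0e-04 -1.0e+00]
yaw err deg 0.19 -> az units -0.0016
```

View pics/t8.png

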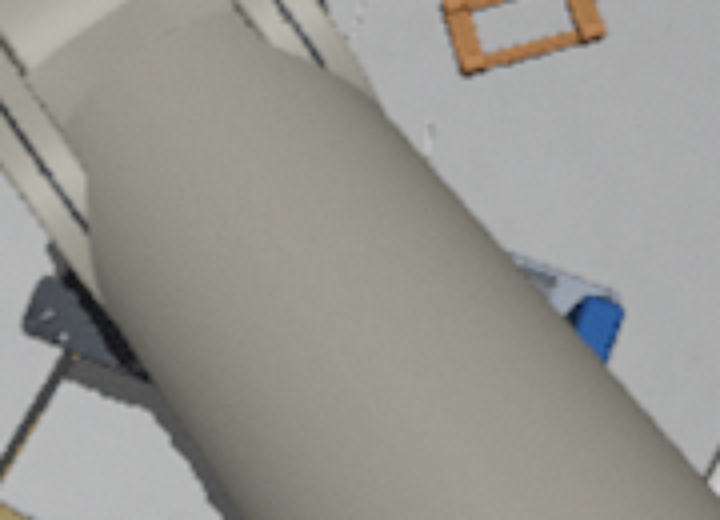

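View pics/w8.png

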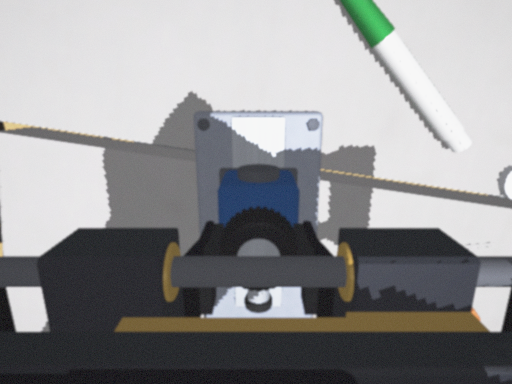

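```bash
python3 - <<'E'
from h import *
s,c,P=wr("w9");ok=c["depth"]>0
F=np.stack([(P[...,:2]-O)@X,(P[...,:2]-O)@D,P[...,2]],-1)*1000
v,u=np.mgrid[:384,:512]
q=ok&(F[...,2]>56)&(F[...,2]<66)&(v<230)&(u>200)&(u<310);Q=F[q];print("ts back y",Q[:,1].max(), np.percentile(Q[:,1],98))
q=ok&(F[...,2]>6)&(F[...,2]<18)&(v<230)&(u>180)&(u<330);print("bed end",F[q][:,1].max())
go([*fx(0.0003,.0966),.067],-21.1)
E
```

```text
ts back y 113.84662601743517 108.01616294881227
bed end 143.52288590437107
t 15.78 pos [0.5858 0.221  0.0665] shift units [ 0.417 -0.003 -0.013] F [ 3. -3. -1.] w 0.0363
tool y at -21.32 z [ 1.9e-03 -5.0e-04 -1.0e+00]
yaw err deg 0.22 -> az units -0.0018
```

The tailstock moved with the arm by about 16 mm, so it isn't locked. I'll keep sliding it and slow down near the sleeve.

```bash
python3 -m inch '[[-0.15,0,0,0,0,0],[-0.2,0,0,0,0,0],[-0.2,0,0,0,0,0],[-0.15,0,0,0,0,0],[-0.1,0,0,0,0,0]]'; python3 -c "
from h import *
go([*fx(0.0003,.0966),.067],-21.1)"; python3 -m inch '[[-0.05,0,0,0,0,0],[-0.05,0,0,0,0,0],[-0.05,0,0,0,0,0],[-0.05,0,0,0,0,0],[0,0,0,0,0,0]]'; python3 -c "
from h import *
go([*fx(0.0003,.0966),.067],-21.1)"
```

```text
time: 16.4
ee_pos: [0.5743, 0.1918, 0.0665]
eef_rot: [0.826, 0.564, 0.001, 0.001]
ft_force: [5.0, 0.3, -3.3]
width: 0.0365
t 16.4 pos [0.5743 0.1918 0.0665] shift units [ 1.203e+00 -1.000e-03 -1.100e-02] F [ 5.   0.3 -3.3] w 0.0365
tool y at -21.29 z [ 2.6e-03  5.0e-04 -1.0e+00]
yaw err deg 0.19 -> az units -0.0016
time: 17.02
ee_pos: [0.5714, 0.1843, 0.0665]
eef_rot: [0.826, 0.564, 0.001, 0.001]
ft_force: [4.9, -1.6, -2.1]
width: 0.0362
t 17.02 pos [0.5714 0.1843 0.0665] shift units [ 1.403 -0.002 -0.01 ] F [ 4.9 -1.6 -2.1] w 0.0362
tool y at -21.3 z [ 2.4e-03  2.0e-04 -1.0e+00]
yaw err deg 0.2 -> az units -0.0017
```

```bash
for i in 1 2; do python3 -m inch '[[-0.03,0,0,0,0,0],[-0.03,0,0,0,0,0],[-0.03,0,0,0,0,0],[-0.03,0,0,0,0,0]]';done; python3 -c "
from h import *
go([*fx(0.0003,.0966),.067],-21.1)"
```

```text
time: 17.52
ee_pos: [0.57, 0.1807, 0.0665]
eef_rot: [0.825, 0.564, 0.002, 0.0]
ft_force: [8.5, 2.1, -4.0]
width: 0.0364
time: 18.02
ee_pos: [0.5682, 0.1763, 0.0665]
eef_rot: [0.825, 0.565, 0.002, 0.0]
ft_force: [7.7, 2.6, -5.8]
width: 0.0361
t 18.02 pos [0.5682 0.1763 0.0665] shift units [ 1.618e+00  1.000e-03 -8.000e-03] F [ 7.7  2.6 -5.8] w 0.0361
tool y at -21.26 z [ 0.0033  0.0016 -1.    ]
yaw err deg 0.16 -> az units -0.0013
```

```bash
for i in 1 2 3 4; do python3 -m inch '[[-0.02,0,0,0,0,0],[-0.02,0,0,0,0,0]]' | sed -n '2p;4p';done; python3 -c "
from h import *
go([*fx(0.0003,.0966),.067],-21.1)"
```

```text
ee_pos: [0.5677, 0.1748, 0.0665]
ft_force: [7.7, 1.8, -4.9]
ee_pos: [0.5671, 0.1733, 0.0665]
ft_force: [8.1, 1.2, -5.7]
ee_pos: [0.5669, 0.1729, 0.0666]
ft_force: [11.9, 5.6, -9.8]
ee_pos: [0.5668, 0.1727, 0.0666]
ft_force: [15.2, 12.1, -13.3]
t 19.02 pos [0.5668 0.1727 0.0666] shift units [1.715 0.004 0.002] F [ 15.2  12.1 -13.3] w 0.036
tool y at -21.19 z [ 0.006   0.0052 -1.    ]
yaw err deg 0.09 -> az units -0.0007
```

The tailstock stopped at about 68.5 mm of travel and the force climbed to 17 N, so it's home. I'll ease off slightly, release and lift.

```bash
python3 -m inch '[[0.02,0,0,0,0,0],[0,0,0,0,0,0]]'; python3 -m inch '[[0,0,0,0,0,0],[0,0,0,0,0,0],[0,0,0,0,0,0],[0,0,0,0,0,0],[0,0,0,0,0,0]]' 1; python3 -m inch '[[0,0,0,0,0,0],[0,0,-0.2,0,0,0],[0,0,-0.6,0,0,0],[0,0,-0.9,0,0,0],[0,0,-0.9,0,0,0]]';python3 -m inch '[[0.5,0,-0.8,0,0,0],[0.8,0,-0.5,0,0,0],[0.8,0,0,0,0,0],[0,0,0,0,0,0]]'; python3 - <<'E'
from h import *
s,c,P=wr("w10");ok=c["depth"]>0
F=np.stack([(P[...,:2]-O)@X,(P[...,:2]-O)@D,P[...,2]],-1)*1000
go([*fx(0,0),.2],None)
E
```

```text
time: 19.27
ee_pos: [0.5669, 0.1728, 0.0666]
eef_rot: [0.825, 0.565, 0.003, -0.0]
ft_force: [11.7, 8.2, -9.9]
width: 0.0364
time: 19.9
ee_pos: [0.5656, 0.1701, 0.0664]
eef_rot: [0.826, 0.564, 0.001, 0.0]
ft_force: [-0.2, 0.2, -0.5]
width: 0.0783
time: 20.52
ee_pos: [0.5654, 0.1702, 0.1721]
eef_rot: [0.826, 0.564, 0.001, 0.0]
ft_force: [0.6, 0.0, -0.2]
width: 0.0869
time: 21.02
ee_pos: [0.5954, 0.2512, 0.2228]
eef_rot: [0.825, 0.566, 0.001, -0.0]
ft_force: [-0.3, -0.8, -0.5]
width: 0.0873
t 21.07 pos [0.5955 0.2494 0.2226] shift units [-2.748  0.023  0.562] F [ 0.3 -0.1  0.2] w 0.0872
tool y at -21.19 z [ 1.6e-03  7.0e-04 -1.0e+00]
```

View pics/w10.png

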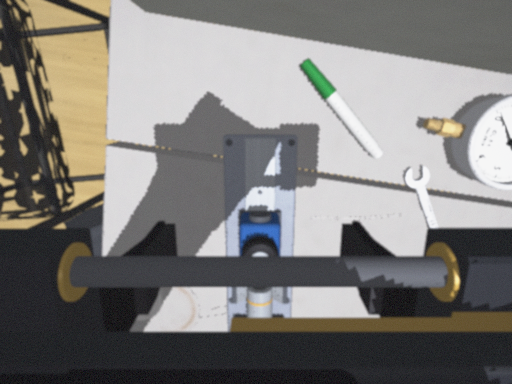

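The wrist view shows the tailstock at (260,240), moved well up the bed, but the gripper hides the sleeve. I'll try the fixed cameras.

```bash
python3 - <<'E'
from h import *
from bench import *
for n in("scene","top"):
    c=camera(n);np.savez(n+"11.npz",**c);a=(slice(150,290),slice(170,330)) if n=="scene" else (slice(150,280),slice(180,360))
    cv2.imwrite(f"pics/{n}11.png",cv2.resize(c["img"][a][:,:,::-1],None,fx=4,fy=4,interpolation=cv2.INTER_CUBIC))
E
```

```text
(no output)
```

View pics/scene11.png

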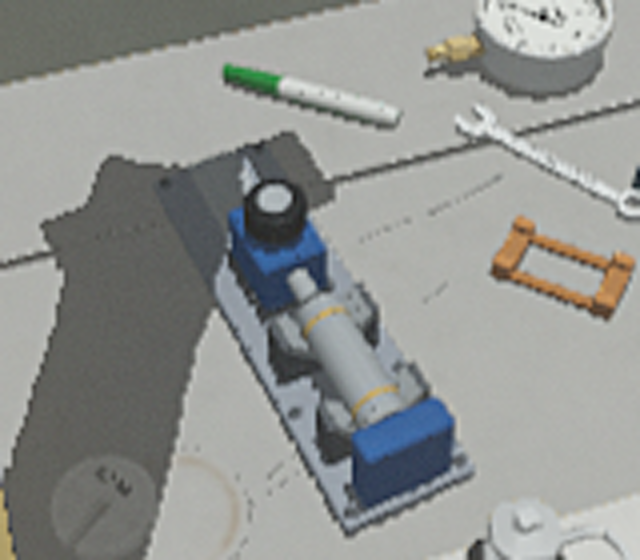

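View pics/top11.png

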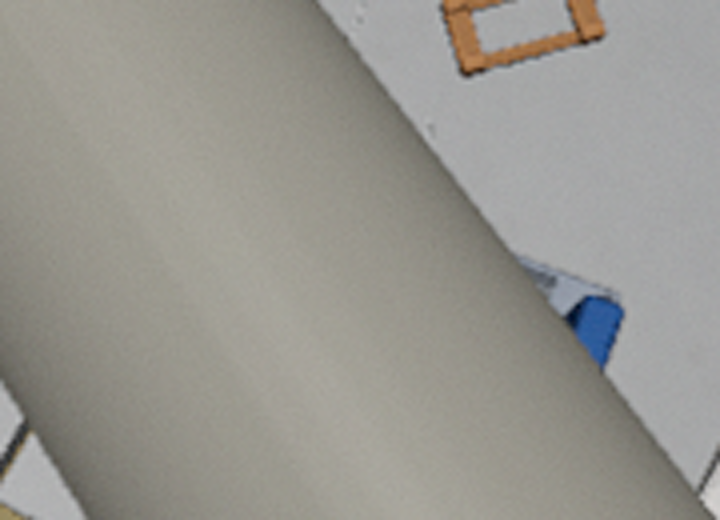

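The scene crop shows the sleeve seated in both vees, reaching the head at about (380,405) and touching the tailstock spindle at about (318,298). I'll put numbers on it.

```bash
python3 - <<'E'
from h import *
o0=None
for n in("scene0","scene11"):
    c=dict(np.load(n+".npz"));P=pts(c);ok=c["depth"]>0
    F=np.stack([(P[...,:2]-O)@X,(P[...,:2]-O)@D,P[...,2]],-1)*1000
    near=ok&(abs(F[...,0])<45)&(abs(F[...,1])<150)
    q=near&(F[...,2]>84)&(F[...,2]<96);Q=F[q];k=cv2.minEnclosingCircle(Q[:,:2].astype(np.float32))
    q=near&(F[...,2]>62)&(F[...,2]<74)&(F[...,1]<-110);h=cv2.minAreaRect(F[q][:,:2].astype(np.float32))
    print(n,"knob",k,"head",h)
    q=near&(F[...,2]>53)&(F[...,2]<64)&(abs(F[...,0])<12)&(F[...,1]>-119)&(F[...,1]<-5);Q=F[q]
    if len(Q):print("sleeve top",len(Q),Q.min(0),Q.max(0))
    I=c["img"].astype(int);b=near&(I[...,0]-I[...,2]>50)&(F[...,2]>40);print("bands y",np.round(np.sort(F[b][:,1])).astype(int))
E
```

```text
scene0 knob ((1.0585741996765137, 96.90079498291016), 19.58408546447754) head ((-1.2276630401611328, -131.8618621826172), (55.04378128051758, 21.559438705444336), 0.5612846612930298)
bands y []
scene11 knob ((0.5725862979888916, 29.236984252929688), 19.235841751098633) head ((-1.2841377258300781, -132.00315856933594), (22.58622932434082, 54.339996337890625), 89.1018295288086)
sleeve top 352 [ -11.97332127 -115.58196473   53.00053215] [ 11.98105028 -11.31990255  62.21876585]
bands y [-101 -100 -100 -100 -100 -100 -100 -100  -99  -99  -99  -99  -98  -98
  -41  -40  -40  -39  -39  -38  -38  -38  -38  -38  -37  -37  -37   85
   85   85   86   86   86   86   86   86   86   87   87   87   87   87
   87   87   87   88   88   88   89   89  125  127  127  127  128  128
  129  129  129  129  130]
```

```bash
python3 -m inch '[[-1,0,0,0,0,0],[-1,0,0,0,0,0],[-1,0,0,0,0,0],[-1,0,0,0,0,0],[-0.9,0,0,0,0,0]]';python3 -m inch '[[0,0,0,0,0,0],[0,0,0,0,0,0]]'; python3 - <<'E'
from h import *
s,c,P=wr("w12");ok=c["depth"]>0
cv2.imwrite("pics/w12c.png",cv2.resize(c["img"][20:235,180:350,::-1],None,fx=2.7,fy=2.7,interpolation=cv2.INTER_CUBIC))
F=np.stack([(P[...,:2]-O)@X,(P[...,:2]-O)@D,P[...,2]],-1)*1000
q=ok&(F[...,2]>56)&(F[...,2]<66)&(abs(F[...,0])<10)&(F[...,1]>-119)&(F[...,1]<-5);Q=F[q];print("sleeve",len(Q),Q.min(0),Q.max(0))
q=ok&(F[...,2]>62)&(F[...,2]<74)&(abs(F[...,0])<32)&(F[...,1]<-110)&(F[...,1]>-150);Q=F[q];print("head",len(Q),Q.min(0) if len(Q) else 0,Q.max(0) if len(Q) else 0)
q=ok&(F[...,2]>80)&(F[...,2]<96)&(abs(F[...,0])<32)&(F[...,1]>0)&(F[...,1]<60);Q=F[q];print("knob",len(Q),cv2.minEnclosingCircle(Q[:,:2].astype(np.float32)))
I=c["img"].astype(int);b=ok&(I[...,0]-I[...,2]>50)&(F[...,2]>54)&(F[...,2]<66)&(abs(F[...,0])<8)&(F[...,1]<-20);print("bands",np.round(np.sort(F[b][:,1])[::8]))
go([*fx(0,0),.2])
E
```

```text
time: 21.8
ee_pos: [0.5238, 0.0631, 0.2226]
eef_rot: [0.826, 0.563, 0.001, 0.001]
ft_force: [0.6, 0.7, -0.8]
width: 0.0872
time: 22.05
ee_pos: [0.5246, 0.0656, 0.2227]
eef_rot: [0.826, 0.564, 0.001, 0.001]
ft_force: [0.0, 0.7, 0.3]
width: 0.0872
sleeve 1478 [  -9.94288927 -116.45591496   56.00201766] [  9.42025883 -26.84575574  60.8675142 ]
head 1070 [ -27.69398419 -142.14450983   62.06253198] [  26.97123002 -120.9242804    68.5134887 ]
knob 1751 ((0.3698226511478424, 28.618200302124023), 19.352956771850586)
bands [-103. -102. -102.  -42.  -42.  -41.  -41.  -40.  -40.]
t 22.1 pos [0.5247 0.0663 0.2225] shift units [2.161 0.016 0.566] F [-0.3  0.7 -0.1] w 0.0871
tool y at -21.27 z [ 2.3e-03  5.0e-04 -1.0e+00]
```

View pics/w12c.png

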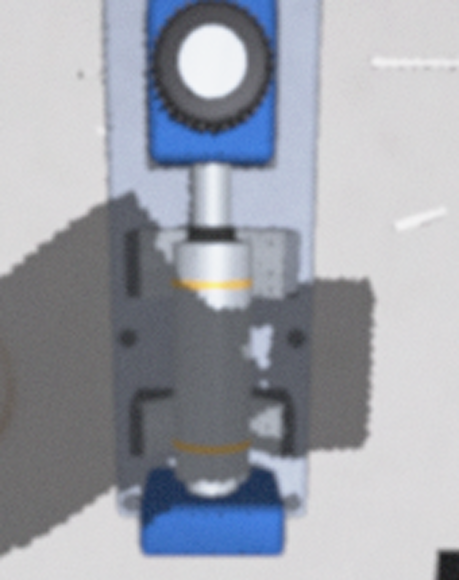

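The close view shows the black pad flush on the sleeve's end at (212,235) and the other end against the anvil at (212,488). The sleeve spans −116.5 to −26.8 mm and the head face is at −120.9 mm (nominal gap 5 mm, measured 4.4), so it is home. Handing in.

```bash
python3 -c "
from bench import *
print(close_job())"
```

```text
the job is handed in; nothing more can be done
None
```

The sleeve is in the vee blocks, pushed home against the anvil, with the tailstock left touching it. I handed the job in at about 22 s of the 54 s allowed, with the arm clear of everything.

**What I did**
- I took the sleeve from its rest, lowered it into the vees until I felt about 9 N of contact, let go and lifted away. It sat centred, with about 57 mm to the tailstock pad.
- I gripped the knob and tried it. The tailstock slid freely, so I did not turn the knob.
- I slid it until it stopped firmly at about 68 mm of travel with about 17 N of push, then eased off, released and lifted away.

**Last checks**
- **Home against the anvil:** in the last wrist view the sleeve's end is 4.4 mm from the head face (5 mm nominal).
- **Still seated:** the sleeve's top is at about 60 mm, the height of a seated sleeve.
- **Tailstock touching:** the black pad is flush on the sleeve's other end.
- **Bystanders:** I never touched the spanner or the marker.

**Disagreements**
- **Top camera:** it read about 3 mm off from the other two cameras along world y. I relied on the other two.
- **Scene camera:** its view of the brass bands put the sleeve's final centre 1–2 mm short of home. The closer wrist view and the firm stop both showed it home.

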